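# Stack the orange bin on the blue bin's ledges, half a turn round

## Robot

A 6-joint arm with a two-finger parallel gripper is mounted at the origin on a cart in front of the work surface, level with it; the furniture and walls round the work are solid. World frame = base frame: x ahead of the robot, y to its left, z up, the work surface at z = 0. Lengths are in m, angles in degrees, forces in N, time in s.
With the tool pointing down it reaches from about 0.375 to 0.975 m from the base axis. Payload 3.8 kg.
Tool frame: the origin (TCP) lies midway between the tips of the shut fingers; the grasp point (between the pads) lies 19 mm behind it; z points along the fingers, y is the line along which they close (so a half turn about z gives the same grasp; the last joint's range is limited). The gripper opens to 85 mm and grips with 20 to 120 N. Pads are 22 mm wide; open, the fingers measure 114 mm over their backs; the gripper's body (76 mm by 85 mm) begins 54 mm behind the grasp point. The pads swing forward as they close: fully open they stand 13 mm farther back than shut.
Start: joints at [-70.411, 15.12, 91.902, -0, 72.978, -2.114], TCP at [0.25, -0.627, 0.231] pointing down, gripper open.
Joint ranges: [-150.88, 150.88], [-54.13, 125.18], [17.81, 147.31], [-75.09, 255.09], [0, 152.58], [-146.25, 146.25]. Speed limits (degrees/s): [147.25, 147.25, 180, 180, 180, 180].

## Interface

Orientations are given as a 3x3 rotation matrix whose columns are the frame's x, y, z axes.
In Python, from cell import sense, read_camera, calibration, hand_in gives the robot as it stands.
- The arm moves only by the tool move_arm, never from a script. Its argument "plan" is a list of rows, each an object with "xyz": the shift along the tool's x, y, z in mm, a list of three; "dr": the turn, a rotation vector about the tool's x, y, z in rad, a list of three; "grip": the opening, from 0 (shut) to 1 (fully open). A call has 1 to 10 rows; each row shifts and turns the commanded pose from where the row before left it, along the tool's axes as they then stand; what a row does not reach is not made up. A row lasts 1/10 s, in which the tool goes at most 50 mm and 8.59 degrees, less where a joint would pass 70% of its speed; a pose out of reach is approached as far as the arm can. A call is refused whole if a number of a shift passes 50 or a number of a turn 0.15, either way. A call with a gripper value outside its range is refused whole. The fingers move at their own pace and stop on an object; the grip force is fixed at half the most. Time passes only in rows, so rows that do not move let the fingers close. It gives the time, the measured TCP pose, the force and the opening at its end, in the units of the state.
- sense(): the state, without advancing time (a new reading comes with each control period).
- read_camera(name): name is "side" or "top"; returns the picture (400x640x3 uint8, blue, green, red); there is no depth.
- calibration(name): a dict with "fovy" (degrees; the focal length in pixels is half the picture's height over the tangent of half this angle, whatever the lens; pixels are square), "cx", "cy" (the principal point, pixels), "R" (3x3) and "t" (3): a world point X has camera coordinates R X + t. Camera axes: x right, y down, z forward; pixel columns grow to the right and rows downward; lengths in m; the calibration is good to about 2 mm. A picture is of the moment at which its call begins. calibration takes no time and is no camera call.
- hand_in(): hands the job in, once; it reports no verdict.
The state is a dict: "t": time; "joint_pos": joint angles; "joint_vel": joint speeds; "tau": joint torques, N m; "tcp_pos": TCP position; "ee_rot": TCP orientation; "wrist_force": force on the tool from outside, world axes, zero at the start; "wrist_torque": the same for the moment, N m; "width": finger opening in m.
Only numpy, scipy, OpenCV 4.12 (cv2) and the standard library are available. Lean on these libraries where they do the work, as an engineer would, in place of code of your own. Each camera call takes 0.05 s, during which the arm holds its last target. There are 200 camera calls.

## Task

Lift the orange bin by its black knob and stack it on the blue bin that holds the bearing. They are stack-nest bins: give the orange one half a turn, so that its white-striped rim comes over the blue bin's unstriped side and it sits level on the blue bin's ledges instead of nesting down inside. Set it down without dropping it, and leave the blue bin standing where it is with the bearing in it.

Things in the scene. Friction and masses are not known exactly. Their poses are not given: they have to be found in the camera images.
- carrier_grip (a point): grip point of the orange bin: 102 mm above its underside, inside a black square knob (30 x 30 mm, sides along the bin's x and y, top 15 mm higher) on a 24 mm wide strap along y over the mouth (top 22 mm lower). Bin: 180 (x) x 140 (y) mm over the rim, 72 tall, base 140 x 100, 0.28 to 0.46 kg. Axes: x along it, y to its white-striped long side, z up. Wall hollows open below: two in +y, one in -y
- carrier_stripe (a point): middle of the white stripe on the orange bin's rim, on its long +y side (the side with two hollow posts), 67 mm from the bin's middle and 72 mm above its underside; axes as for the orange bin
- lower_bin: blue bin, same shape without handle, loose, 0.6 kg. Origin: centre of its underside; x along it, y to its white-striped side, z up. Ledges (tops of the inner posts) 62 mm up, 10 below the rim: two on the striped side, one on the plain side. A bin the same way round nests over them; half a turn round its base rests on them, with some 10 mm play inside the rim. Both bins start pointing roughly alike
- bearing_center (a point): centre of a small steel ball bearing, 45 mm across and 14 mm tall, lying flat on the floor of the blue bin (floor 3 mm thick)
There are look-alikes about, which are no part of the job. What is shaped like the part that bears bearing_center but pink or yellow is not meant.

How it is judged (in metres and radians):
On the way:
1. the orange bin is lifted clear of the bench (height (world z) of carrier_grip above 0.14 m), for 0.2 s.
At the end, for the whole second after the job is handed in: Orange bin at rest, level within 5 deg on the blue bin's ledges (base 62 mm up, within 8), centred within 20 mm, aligned within 11 deg, striped rim over the plain side. Blue bin flat on the bench within 40 mm of its start, bearing in it (z of carrier_grip in the frame of lower_bin between 0.156 and 0.172 m and horizontal distance between carrier_grip and lower_bin below 0.02 m and y of carrier_stripe in the frame of lower_bin below -0.04 m and angle between the x axis of carrier_grip and the x axis of lower_bin, either way round below 0.2 rad and angle between carrier_grip's own z axis and vertical below 0.09 rad and angle between lower_bin's own z axis and vertical below 0.06 rad and height (world z) of lower_bin below 0.01 m and distance of lower_bin from where it was at the start of the episode below 0.04 m and horizontal distance between bearing_center and lower_bin below 0.06 m and height (world z) of bearing_center below 0.035 m and linear speed of carrier below 0.02 m/s); the robot touches nothing.
It fails at once if the orange bin is dropped: it falls out of the gripper from more than about 3 cm (linear speed of carrier above 0.75 m/s and contact force between the fingers and carrier below 0.05 N).
It also fails if it takes over 38 s, if anything falls off the work surface, if the arm or the gripper's body presses on something with over 40 N, if the wrist force passes 120 N, or if a joint passes its speed limit or range.

## Working session

There is one attempt and no reset: what is moved stays moved. The work goes in short steps, Python scripts to look and compute and a tool call to move; the robot and the scene stay as the last step left them, time stands still between calls to the robot, and variables do not carry over. Pictures are saved under pics/ and viewed, on a budget of 10 in all, crops included, one or two more only if the job needs it, and the job is handed in when it is done.

Besides the shell and the picture viewer there is one more tool, called by a JSON object that holds its "fn" and its "kwargs", one argument or row to a line. move_arm: Moves the arm, as the interface text tells. Its arguments: {"type":"object","properties":{"plan":{"type":"array"}},"required":["plan"]}

```bash
mkdir -p pics; ls; python3 - <<'E'
from cell import *
import cv2,numpy as np
for n in("top","side"):
    cv2.imwrite(f"pics/{n}0.png",read_camera(n)); c=calibration(n); print(n,c)
s=sense(); print(s["t"],s["tcp_pos"],np.round(s["ee_rot"],3),s["width"])
E
```

```text
pics
top {'fovy': 50.913566021281596, 'cx': 317.81239930228924, 'cy': 205.8011438738348, 'R': array([[ 0.01326113, -0.99987041,  0.00912746],
       [-0.99761901, -0.01384802, -0.06756135],
       [ 0.06767899, -0.00820978, -0.99767337]]), 't': array([-0.01169099,  0.51731512,  1.26561755])}
side {'fovy': 43.41750512713287, 'cx': 333.334552754018, 'cy': 201.49526789205282, 'R': array([[ 0.95413706, -0.29922244, -0.00940159],
       [-0.18638734, -0.56917578, -0.80081127],
       [ 0.23426955,  0.76583605, -0.59884298]]), 't': array([-0.48975753,  0.17014508,  1.23908483])}
0.1 [ 0.2494122  -0.62652888  0.23008552] [[ 0.929  0.37  -0.001]
 [ 0.37  -0.929  0.002]
 [ 0.    -0.002 -1.   ]] 0.08511535653950912
```

View pics/top0.png

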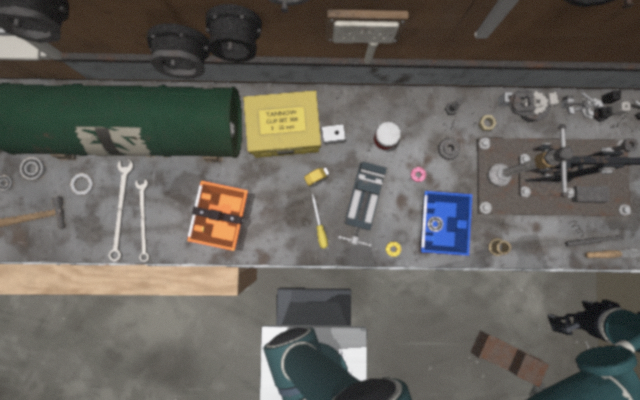

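View pics/side0.png

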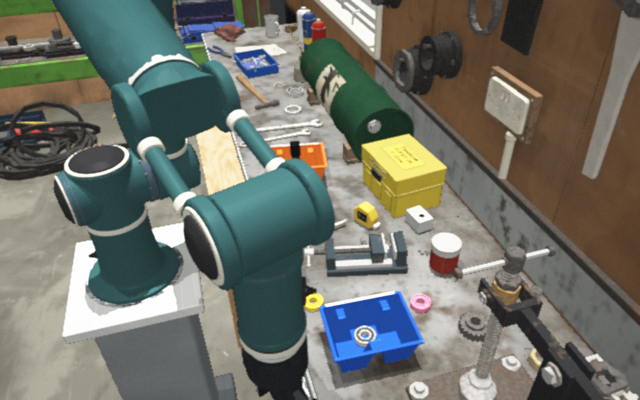

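The top view shows the orange bin at about (218,215) and the blue bin at about (447,222), with the bearing at (435,224). Both white stripes are on the left, which is world +y. The side view shows the blue bin at (370,330), while the arm partly hides the orange one at (300,155).

```bash
cat > h.py <<'E'
from cell import *
import cv2,numpy as np
def ray(n,px,z):
    c=calibration(n); f=200/np.tan(np.radians(c["fovy"]/2)); R=c["R"];o=-R.T@c["t"]
    px=np.atleast_2d(px).astype(float)
    d=np.c_[(px[:,0]-c["cx"])/f,(px[:,1]-c["cy"])/f,np.ones(len(px))]@R
    return o+d*((z-o[2])/d[:,2])[:,None]
def proj(n,X):
    c=calibration(n); f=200/np.tan(np.radians(c["fovy"]/2))
    p=c["R"]@np.asarray(X)+c["t"]; return np.array([c["cx"]+f*p[0]/p[2],c["cy"]+f*p[1]/p[2]])
def big(m):
    k=cv2.findContours(m.astype(np.uint8),cv2.RETR_EXTERNAL,cv2.CHAIN_APPROX_NONE)[0]
    return max(k,key=cv2.contourArea)[:,0]
def rect(n,m,z):
    w=ray(n,big(m),z)[:,:2]*1000
    return cv2.minAreaRect(w.astype(np.float32))
E
python3 - <<'E'
from h import *
im=cv2.imread("pics/top0.png"); h,s,v=cv2.split(cv2.cvtColor(im,cv2.COLOR_BGR2HSV))
def win(m,x0,x1,y0,y1):
    o=np.zeros_like(m); o[y0:y1,x0:x1]=m[y0:y1,x0:x1]; return o
W=(s<60)&(v>170)
for nm,c,w in(("blue",(h>100)&(h<130)&(s>120)&(v>60),(415,480,180,265)),("orange",(h<18)&(s>120)&(v>60),(180,255,172,258))):
    wh=win(W,*w); cc=win(c,*w)
    print(nm,rect("top",cc,.072),"union",rect("top",cc|wh,.072))
    q=big(wh); print(" stripe",len(q),q.mean(0),rect("top",wh,.072))
k=win(v<60,185,255,190,240); print("knobmask",k.sum(),rect("top",k,.1))
c=im[170:265,180:255]; d=im[180:265,412:487]
c=cv2.resize(c,None,fx=5,fy=5,interpolation=1); d=cv2.resize(d,(375,475),interpolation=1)
cv2.imwrite("pics/crop.png",np.hstack([c,d]))
E
```

```text
blue ((469.22979736328125, -381.1212158203125), (139.60557556152344, 180.3984832763672), 86.33168029785156) union ((469.31158447265625, -381.031494140625), (140.20828247070312, 179.93516540527344), 86.60884094238281)
 stripe 102 [423.96078431 221.        ] ((473.801513671875, -315.3077697753906), (8.264808654785156, 146.83779907226562), 86.42188262939453)
orange ((433.4213562011719, 295.96063232421875), (140.0271759033203, 81.68479919433594), 78.61139678955078) union ((530.8896484375, 278.984130859375), (144.53988647460938, 81.97017669677734), 78.42740631103516)
 stripe 43 [191.09302326 225.23255814] ((452.6487121582031, 363.34100341796875), (9.19284439086914, 60.256526947021484), 77.86547088623047)
knobmask 28 ((480.3160400390625, 272.6811828613281), (14.245475769042969, 14.249346733093262), 0.7800641655921936)
```

View pics/crop.png

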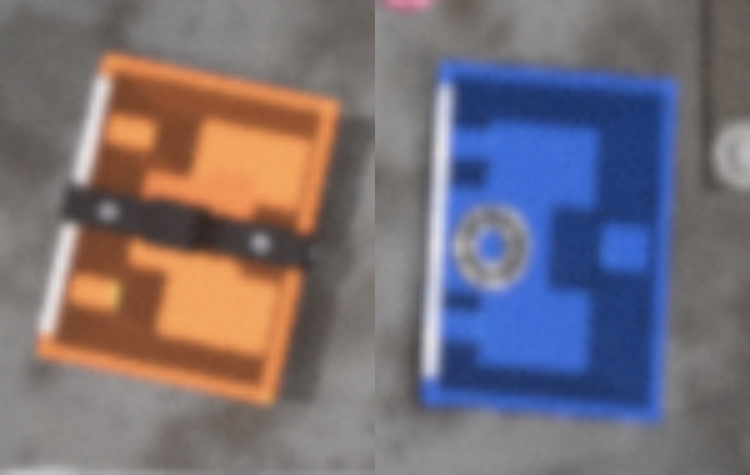

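The crops show the orange bin turned about -11° and the blue one about -3.5°. Each has two posts on its striped side. I'll combine the two halves of the orange bin and plan the approach.

```bash
cat >> h.py <<'E'
def rectall(n,m,z):
    y,x=np.nonzero(m); return cv2.minAreaRect((ray(n,np.c_[x,y],z)[:,:2]*1000).astype(np.float32))
def mv(target,yaw_y=None):
    "tool-axis shift (mm) to a world TCP target, and turn about tool z to bring tool y to yaw (deg)"
    s=sense(); R=np.array(s["ee_rot"]); p=np.array(s["tcp_pos"])
    cur=np.degrees(np.arctan2(R[1,1],R[0,1]))
    tilt=np.degrees(np.arccos(-R[2,2]))
    print("t",round(s["t"],2),"tcp",np.round(p*1000,1),"yaw_y",round(cur,2),"tilt",round(tilt,2),"shift tool",np.round(R.T@(np.array(target)-p)*1000,1),"width",round(s["width"]*1000,1),"F",np.round(s["wrist_force"],1))
    if yaw_y is not None:
        d=(yaw_y-cur+180)%360-180; print("turn world z",round(d,2),"=> tool z rad",round(-np.radians(d),4))
E
python3 - <<'E'
from h import *
im=cv2.imread("pics/top0.png"); h,s,v=cv2.split(cv2.cvtColor(im,cv2.COLOR_BGR2HSV))
m=np.zeros((400,640),bool); m[172:258,180:255]=True
c=(h<18)&(s>120)&(v>60)&m; c=cv2.morphologyEx(c.astype(np.uint8),cv2.MORPH_OPEN,np.ones((2,2)))
r=rectall("top",c,.072); print(r)
o=np.array(r[0])/1000; print("knob top px if there",proj("top",[*o,.117]),proj("side",[*o,.117]))
mv([.40,-.40,.23]);
s=sense();R=np.array(s["ee_rot"])
for a,b in(((.25,-.627),(.45,-.3)),((.45,-.3),(.5,0)),((.5,0),(.47,.29))):
    print(R.T@(np.array([*b,0])-np.array([*a,0]))*1000)
E
```

```text
((479.32073974609375, 283.7264709472656), (140.51052856445312, 181.3856201171875), 78.91162872314453)
knob top px if there [215.20225355 215.52988276] [293.63920496 143.04047841]
t 0.1 tcp [ 249.4 -626.5  230.1] yaw_y -68.29 tilt 0.12 shift tool [ 223.7 -154.8    0.4] width 85.1 F [-0.2 -0.3  1.1]
[ 306.75817836 -229.84383177    0.48270721]
[ 157.40836569 -260.23512758    0.53365321]
[  79.38245329 -280.53182026    0.56915016]
```

{"fn": "move_arm", "kwargs": {
  "plan": [
    {"xyz": [20,-15,0],"dr": [0,0,0],"grip": 1},
    {"xyz": [38,-29,0],"dr": [0,0,0],"grip": 1},
    {"xyz": [38,-29,0],"dr": [0,0,0],"grip": 1},
    {"xyz": [38,-29,0],"dr": [0,0,0],"grip": 1},
    {"xyz": [38,-29,0],"dr": [0,0,0],"grip": 1},
    {"xyz": [38,-29,0],"dr": [0,0,0],"grip": 1},
    {"xyz": [38,-29,0],"dr": [0,0,0],"grip": 1},
    {"xyz": [38,-29,0],"dr": [0,0,0],"grip": 1},
    {"xyz": [22,-29,0],"dr": [0,0,0],"grip": 1},
    {"xyz": [22,-37,0],"dr": [0,0,0],"grip": 1}
  ]
}}

```text
t: 1.1
tcp_pos: [0.4517, -0.2398, 0.2309]
ee_rot: [[0.929, 0.37, -0.0], [0.37, -0.929, 0.0], [-0.0, -0.0, -1.0]]
wrist_force: [-0.3, 0.9, 0.8]
width: 0.0853
```

{"fn": "move_arm", "kwargs": {
  "plan": [
    {"xyz": [22,-37,0],"dr": [0,0,0],"grip": 1},
    {"xyz": [22,-37,0],"dr": [0,0,0],"grip": 1},
    {"xyz": [22,-37,0],"dr": [0,0,0],"grip": 1},
    {"xyz": [22,-37,0],"dr": [0,0,0],"grip": 1},
    {"xyz": [22,-37,0],"dr": [0,0,0],"grip": 1},
    {"xyz": [15,-38,0],"dr": [0,0,0],"grip": 1},
    {"xyz": [12,-40,0],"dr": [0,0,0],"grip": 1},
    {"xyz": [12,-40,0],"dr": [0,0,0],"grip": 1},
    {"xyz": [12,-40,0],"dr": [0,0,0],"grip": 1},
    {"xyz": [12,-40,0],"dr": [0,0,0],"grip": 1}
  ]
}}

```text
t: 2.1
tcp_pos: [0.4695, 0.1802, 0.231]
ee_rot: [[0.929, 0.37, -0.0], [0.37, -0.929, -0.0], [-0.0, 0.0, -1.0]]
wrist_force: [0.5, -0.1, 0.8]
width: 0.0852
```

```bash
python3 -c "
from h import *
mv([.4793,.2837,.20],168.9);print(sense()['joint_pos'])"
```

```text
t 2.1 tcp [469.5 180.2 231. ] yaw_y -68.29 tilt 0.02 shift tool [ 47.4 -92.6  30.9] width 85.2 F [ 0.5 -0.1  0.8]
turn world z -122.81 => tool z rad 2.1435
[ 1.81570575e+01 -3.69733755e+00  1.12527669e+02 -5.12458764e-03
  7.11915586e+01  8.64478586e+01]
```

{"fn": "move_arm", "kwargs": {
  "plan": [
    {"xyz": [16,-31,0],"dr": [0,0,0],"grip": 1},
    {"xyz": [16,-31,0],"dr": [0,0,0],"grip": 1},
    {"xyz": [15,-30,0],"dr": [0,0,0],"grip": 1},
    {"xyz": [0,0,0],"dr": [0,0,-0.15],"grip": 1},
    {"xyz": [0,0,0],"dr": [0,0,-0.15],"grip": 1},
    {"xyz": [0,0,0],"dr": [0,0,-0.15],"grip": 1},
    {"xyz": [0,0,0],"dr": [0,0,-0.15],"grip": 1},
    {"xyz": [0,0,0],"dr": [0,0,-0.15],"grip": 1},
    {"xyz": [0,0,0],"dr": [0,0,-0.15],"grip": 1},
    {"xyz": [0,0,0],"dr": [0,0,-0.15],"grip": 1}
  ]
}}

```text
t: 3.1
tcp_pos: [0.4795, 0.2813, 0.2306]
ee_rot: [[0.135, 0.991, -0.001], [0.991, -0.135, -0.001], [-0.001, -0.001, -1.0]]
wrist_force: [-0.0, 0.2, 0.1]
width: 0.0853
```

{"fn": "move_arm", "kwargs": {
  "plan": [
    {"xyz": [0,0,0],"dr": [0,0,-0.15],"grip": 1},
    {"xyz": [0,0,0],"dr": [0,0,-0.15],"grip": 1},
    {"xyz": [0,0,0],"dr": [0,0,-0.15],"grip": 1},
    {"xyz": [0,0,0],"dr": [0,0,-0.15],"grip": 1},
    {"xyz": [0,0,0],"dr": [0,0,-0.15],"grip": 1},
    {"xyz": [0,0,0],"dr": [0,0,-0.15],"grip": 1},
    {"xyz": [0,0,0],"dr": [0,0,-0.15],"grip": 1},
    {"xyz": [0,0,0],"dr": [0,0,-0.15],"grip": 1},
    {"xyz": [0,0,0],"dr": [0,0,-0.15],"grip": 1},
    {"xyz": [0,0,0],"dr": [0,0,-0.15],"grip": 1}
  ]
}}

```text
t: 4.1
tcp_pos: [0.4795, 0.2812, 0.2307]
ee_rot: [[-0.979, 0.205, -0.001], [0.205, 0.979, -0.001], [0.001, -0.001, -1.0]]
wrist_force: [-0.8, 0.0, -0.3]
width: 0.0854
```

{"fn": "move_arm", "kwargs": {
  "plan": [
    {"xyz": [0,0,0],"dr": [0,0,-0.15],"grip": 1},
    {"xyz": [0,0,0],"dr": [0,0,-0.15],"grip": 1},
    {"xyz": [0,0,0],"dr": [0,0,-0.15],"grip": 1},
    {"xyz": [0,0,0],"dr": [0,0,-0.15],"grip": 1},
    {"xyz": [0,0,0],"dr": [0,0,-0.15],"grip": 1},
    {"xyz": [0,0,0],"dr": [0,0,-0.15],"grip": 1},
    {"xyz": [0,0,0],"dr": [0,0,-0.15],"grip": 1},
    {"xyz": [0,0,0],"dr": [0,0,-0.15],"grip": 1},
    {"xyz": [0,0,0],"dr": [0,0,-0.15],"grip": 1},
    {"xyz": [0,0,0],"dr": [0,0,-0.15],"grip": 1}
  ]
}}

```text
t: 5.1
tcp_pos: [0.4795, 0.2812, 0.2307]
ee_rot: [[-0.274, -0.962, -0.001], [-0.962, 0.274, -0.001], [0.001, 0.001, -1.0]]
wrist_force: [-0.5, 0.4, -0.7]
width: 0.0852
```

```bash
python3 -c "
from h import *
cv2.imwrite('pics/side1.png',cv2.resize(read_camera('side')[100:220,180:380],None,fx=3,fy=3))
mv([.4793,.2837,.082],168.9);print(sense()['joint_pos'])"
```

```text
t 5.15 tcp [479.6 281.2 230.7] yaw_y 164.42 tilt 0.06 shift tool [ -2.4   0.8 148.7] width 85.1 F [-0.7  0.1  0.5]
turn world z 4.48 => tool z rad -0.0782
[ 2.78224084e+01  2.30742773e+00  1.06619489e+02  2.21855401e-04
  7.11326895e+01 -1.36598726e+02]
```

View pics/side1.png

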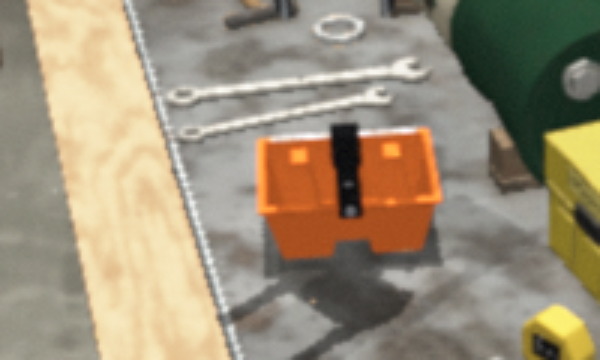

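The knob top shows at about (294.7,142.7) in the full side picture, against a prediction of (293.6,143.0), so they agree within about 2 mm. I'll finish the turn, descend and grip.

{"fn": "move_arm", "kwargs": {
  "plan": [
    {"xyz": [-2,0,20],"dr": [0,0,-0.078],"grip": 1},
    {"xyz": [0,0,30],"dr": [0,0,0],"grip": 1},
    {"xyz": [0,0,30],"dr": [0,0,0],"grip": 1},
    {"xyz": [0,0,25],"dr": [0,0,0],"grip": 1},
    {"xyz": [0,0,20],"dr": [0,0,0],"grip": 1},
    {"xyz": [0,0,15],"dr": [0,0,0],"grip": 1},
    {"xyz": [0,0,8],"dr": [0,0,0],"grip": 1},
    {"xyz": [0,0,0],"dr": [0,0,0],"grip": 1}
  ]
}}

```text
t: 5.95
tcp_pos: [0.4797, 0.283, 0.0821]
ee_rot: [[-0.205, -0.979, -0.002], [-0.979, 0.205, -0.001], [0.001, 0.002, -1.0]]
wrist_force: [0.0, 0.1, -0.1]
width: 0.0853
```

```bash
python3 -c "
from h import *
mv([.480,.2837,.082],168.9)
cv2.imwrite('pics/side2.png',cv2.resize(read_camera('side')[80:220,200:400],None,fx=4,fy=4))"
```

```text
t 5.95 tcp [479.7 283.   82.1] yaw_y 168.17 tilt 0.13 shift tool [-0.8 -0.1  0.1] width 85.3 F [ 0.   0.1 -0.1]
turn world z 0.73 => tool z rad -0.0127
```

View pics/side2.png

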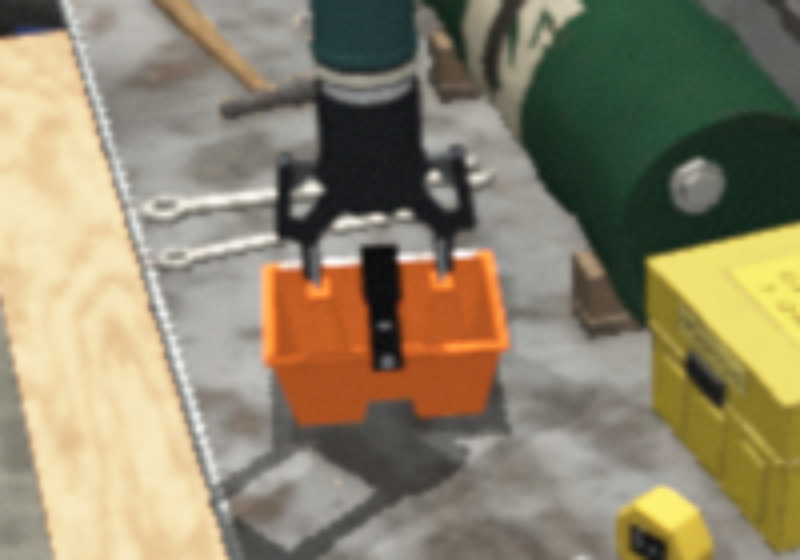

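The open fingers stand on either side of the black knob, at about (380,265) in the crop, with the knob centred between them. I'll close.

{"fn": "move_arm", "kwargs": {
  "plan": [
    {"xyz": [0,0,0],"dr": [0,0,-0.012],"grip": 0.5},
    {"xyz": [0,0,0],"dr": [0,0,0],"grip": 0.2},
    {"xyz": [0,0,0],"dr": [0,0,0],"grip": 0},
    {"xyz": [0,0,0],"dr": [0,0,0],"grip": 0},
    {"xyz": [0,0,0],"dr": [0,0,0],"grip": 0},
    {"xyz": [0,0,0],"dr": [0,0,0],"grip": 0},
    {"xyz": [0,0,0],"dr": [0,0,0],"grip": 0},
    {"xyz": [0,0,-3],"dr": [0,0,0],"grip": 0}
  ]
}}

```text
t: 6.8
tcp_pos: [0.4796, 0.2829, 0.0854]
ee_rot: [[-0.193, -0.981, -0.002], [-0.981, 0.193, -0.001], [0.001, 0.002, -1.0]]
wrist_force: [-0.3, -0.7, -3.6]
width: 0.0292
```

```bash
python3 -c "
from h import *
mv([.480,.2837,.082],168.9)"
```

```text
t 6.8 tcp [479.6 282.9  85.4] yaw_y 168.9 tilt 0.12 shift tool [-0.8 -0.3  3.4] width 29.2 F [-0.3 -0.7 -3.6]
turn world z 0.0 => tool z rad -0.0
```

It's gripped at 29 mm width and now takes 3.6 N, about the bin's weight. Next I lift, then make the half turn.

{"fn": "move_arm", "kwargs": {
  "plan": [
    {"xyz": [0,0,-10],"dr": [0,0,0],"grip": 0},
    {"xyz": [0,0,-20],"dr": [0,0,0],"grip": 0},
    {"xyz": [0,0,-30],"dr": [0,0,0],"grip": 0},
    {"xyz": [0,0,-30],"dr": [0,0,0],"grip": 0},
    {"xyz": [0,0,-30],"dr": [0,0,0],"grip": 0},
    {"xyz": [0,0,-25],"dr": [0,0,0],"grip": 0},
    {"xyz": [0,0,-15],"dr": [0,0,0],"grip": 0},
    {"xyz": [0,0,-5],"dr": [0,0,0],"grip": 0},
    {"xyz": [0,0,0],"dr": [0,0,0],"grip": 0},
    {"xyz": [0,0,0],"dr": [0,0,0.05],"grip": 0}
  ]
}}

```text
t: 7.8
tcp_pos: [0.4795, 0.2828, 0.2493]
ee_rot: [[-0.242, -0.97, -0.003], [-0.97, 0.242, -0.001], [0.002, 0.002, -1.0]]
wrist_force: [-0.1, -0.4, -4.0]
width: 0.029
```

{"fn": "move_arm", "kwargs": {
  "plan": [
    {"xyz": [0,0,0],"dr": [0,0,0.1],"grip": 0},
    {"xyz": [0,0,0],"dr": [0,0,0.12],"grip": 0},
    {"xyz": [0,0,0],"dr": [0,0,0.12],"grip": 0},
    {"xyz": [0,0,0],"dr": [0,0,0.12],"grip": 0},
    {"xyz": [0,0,0],"dr": [0,0,0.12],"grip": 0},
    {"xyz": [0,0,0],"dr": [0,0,0.12],"grip": 0},
    {"xyz": [0,0,0],"dr": [0,0,0.12],"grip": 0},
    {"xyz": [0,0,0],"dr": [0,0,0.12],"grip": 0},
    {"xyz": [0,0,0],"dr": [0,0,0.12],"grip": 0},
    {"xyz": [0,0,0],"dr": [0,0,0.12],"grip": 0}
  ]
}}

```text
t: 8.8
tcp_pos: [0.4792, 0.2827, 0.2484]
ee_rot: [[-0.99, -0.142, -0.004], [-0.142, 0.99, -0.002], [0.004, -0.002, -1.0]]
wrist_force: [-0.5, 0.0, -4.1]
width: 0.0294
```

{"fn": "move_arm", "kwargs": {
  "plan": [
    {"xyz": [0,0,0],"dr": [0,0,0.12],"grip": 0},
    {"xyz": [0,0,0],"dr": [0,0,0.12],"grip": 0},
    {"xyz": [0,0,0],"dr": [0,0,0.12],"grip": 0},
    {"xyz": [0,0,0],"dr": [0,0,0.12],"grip": 0},
    {"xyz": [0,0,0],"dr": [0,0,0.12],"grip": 0},
    {"xyz": [0,0,0],"dr": [0,0,0.12],"grip": 0},
    {"xyz": [0,0,0],"dr": [0,0,0.12],"grip": 0},
    {"xyz": [0,0,0],"dr": [0,0,0.12],"grip": 0},
    {"xyz": [0,0,0],"dr": [0,0,0.12],"grip": 0},
    {"xyz": [0,0,0],"dr": [0,0,0.12],"grip": 0}
  ]
}}

```text
t: 9.8
tcp_pos: [0.4792, 0.2827, 0.2485]
ee_rot: [[-0.491, 0.871, -0.004], [0.871, 0.491, -0.002], [0.0, -0.005, -1.0]]
wrist_force: [-0.1, -0.1, -2.6]
width: 0.0291
```

```bash
python3 -c "
from h import *
mv([.4693,-.381,.25],-3.5)
R=np.array(sense()['ee_rot']); print(R.T@[.03,-.33,0],R.T@[-.04,-.334,0])
cv2.imwrite('pics/top3.png',read_camera('top')[150:300,150:500])"
```

```text
t 9.8 tcp [479.2 282.7 248.5] yaw_y 29.39 tilt 0.26 shift tool [-5.734e+02 -3.344e+02 -1.000e-01] width 29.1 F [-0.1 -0.1 -2.6]
turn world z -32.89 => tool z rad 0.5741
[-0.3022433  -0.13582588  0.00056222] [-0.27137215 -0.19877731  0.00085949]
```

View pics/top3.png

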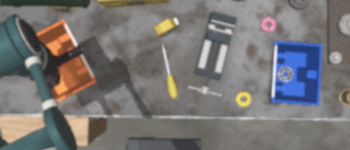

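The top view shows the orange bin held and turned, stripe now swinging to the right, with the blue bin and bearing unchanged. I'll finish the turn and carry it across.

{"fn": "move_arm", "kwargs": {
  "plan": [
    {"xyz": [0,0,0],"dr": [0,0,0.12],"grip": 0},
    {"xyz": [0,0,0],"dr": [0,0,0.12],"grip": 0},
    {"xyz": [0,0,0],"dr": [0,0,0.12],"grip": 0},
    {"xyz": [0,0,0],"dr": [0,0,0.12],"grip": 0},
    {"xyz": [0,0,0],"dr": [0,0,0.07],"grip": 0},
    {"xyz": [0,0,0],"dr": [0,0,0.024],"grip": 0},
    {"xyz": [-10,2,0],"dr": [0,0,0],"grip": 0},
    {"xyz": [-20,4,0],"dr": [0,0,0],"grip": 0},
    {"xyz": [-30,5,0],"dr": [0,0,0],"grip": 0},
    {"xyz": [-33,5,0],"dr": [0,0,0],"grip": 0}
  ]
}}

```text
t: 10.85
tcp_pos: [0.491, 0.1884, 0.2506]
ee_rot: [[0.052, 0.999, -0.001], [0.999, -0.052, -0.001], [-0.001, -0.001, -1.0]]
wrist_force: [0.3, -0.0, -3.9]
width: 0.0295
```

{"fn": "move_arm", "kwargs": {
  "plan": [
    {"xyz": [-33,5,0],"dr": [0,0,0],"grip": 0},
    {"xyz": [-33,5,0],"dr": [0,0,0],"grip": 0},
    {"xyz": [-33,5,0],"dr": [0,0,0],"grip": 0},
    {"xyz": [-33,5,0],"dr": [0,0,0],"grip": 0},
    {"xyz": [-33,5,0],"dr": [0,0,0],"grip": 0},
    {"xyz": [-33,5,0],"dr": [0,0,0],"grip": 0},
    {"xyz": [-33,3,0],"dr": [0,0,0],"grip": 0},
    {"xyz": [-33,0,0],"dr": [0,0,0],"grip": 0},
    {"xyz": [-33,-2,0],"dr": [0,0,0],"grip": 0},
    {"xyz": [-33,-2,0],"dr": [0,0,0],"grip": 0}
  ]
}}

```text
t: 11.85
tcp_pos: [0.5007, -0.1433, 0.2508]
ee_rot: [[0.054, 0.999, -0.001], [0.999, -0.054, -0.0], [-0.0, -0.001, -1.0]]
wrist_force: [0.7, -0.4, -3.2]
width: 0.0291
```

```bash
python3 -c "
from h import *
mv([.4693,-.381,.25],-3.5)"
```

```text
t 11.85 tcp [ 500.7 -143.3  250.8] yaw_y -3.09 tilt 0.05 shift tool [-239.   -18.6    0.8] width 29.1 F [ 0.7 -0.4 -3.2]
turn world z -0.41 => tool z rad 0.0072
```

{"fn": "move_arm", "kwargs": {
  "plan": [
    {"xyz": [-33,-2,0],"dr": [0,0,0.007],"grip": 0},
    {"xyz": [-33,-3,0],"dr": [0,0,0],"grip": 0},
    {"xyz": [-33,-3,0],"dr": [0,0,0],"grip": 0},
    {"xyz": [-33,-3,0],"dr": [0,0,0],"grip": 0},
    {"xyz": [-33,-3,0],"dr": [0,0,0],"grip": 0},
    {"xyz": [-30,-2,0],"dr": [0,0,0],"grip": 0},
    {"xyz": [-22,-2,0],"dr": [0,0,0],"grip": 0},
    {"xyz": [-12,-1,0],"dr": [0,0,0],"grip": 0},
    {"xyz": [-5,0,0],"dr": [0,0,0],"grip": 0},
    {"xyz": [0,0,0],"dr": [0,0,0],"grip": 0}
  ]
}}

```text
t: 12.85
tcp_pos: [0.468, -0.3739, 0.2509]
ee_rot: [[0.063, 0.998, -0.001], [0.998, -0.063, 0.001], [0.001, -0.001, -1.0]]
wrist_force: [0.9, 0.6, -3.8]
width: 0.0294
```

```bash
python3 - <<'E'
from h import *
mv([.4693,-.381,.164],-3.5)
T=read_camera('top');S=read_camera('side')
cv2.imwrite('pics/top4.png',T);cv2.imwrite('pics/side4.png',S)
h,s,v=cv2.split(cv2.cvtColor(T,cv2.COLOR_BGR2HSV))
for nm,c in(("or",(h<18)&(s>150)&(v>60)),):
    c=c.astype(np.uint8); c[:, :380]=0; c[:170]=0;c[265:]=0;c[:,490:]=0
    c=cv2.morphologyEx(c,cv2.MORPH_OPEN,np.ones((2,2))); print(rectall("top",c,.072+.25-.0821-.0008))
a=cv2.resize(S[150:400,240:470],None,fx=2,fy=2); b=cv2.resize(T[170:270,400:490],(450,500))
cv2.imwrite('pics/c4.png',np.hstack([a[:500],b[:a.shape[0]]]))
E
```

```text
t 12.85 tcp [ 468.  -373.9  250.9] yaw_y -3.61 tilt 0.06 shift tool [-7.1  1.8 86.9] width 29.4 F [ 0.9  0.6 -3.8]
turn world z 0.11 => tool z rad -0.0019
((465.6021728515625, -372.66937255859375), (134.0531463623047, 179.27015686035156), 88.54635620117188)
```

View pics/c4.png

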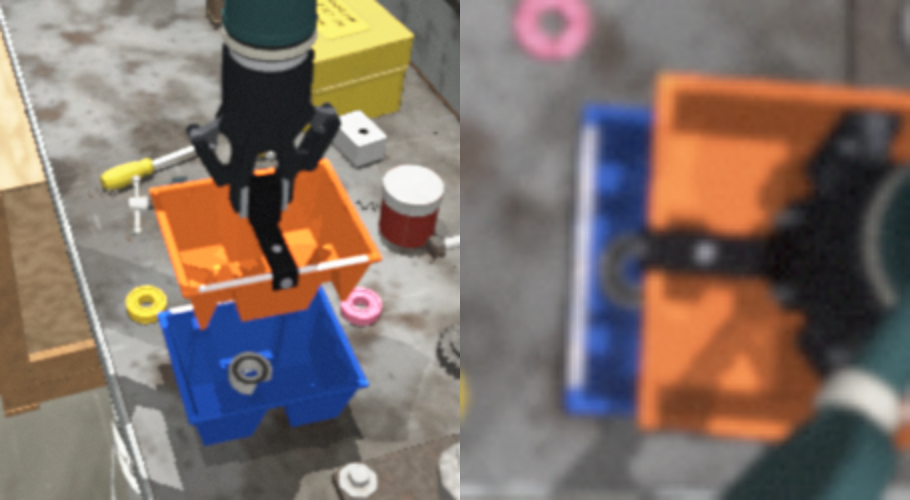

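The side crop shows the orange stripe facing the camera (−y), over the blue bin's plain side, with the bearing in the blue bin at about (250,370). I'll check the stripe position numerically and start down, staying above the rim.

{"fn": "move_arm", "kwargs": {
  "plan": [
    {"xyz": [-4,1,5],"dr": [0,0,0],"grip": 0},
    {"xyz": [-3,1,10],"dr": [0,0,0],"grip": 0},
    {"xyz": [0,0,15],"dr": [0,0,0],"grip": 0},
    {"xyz": [0,0,15],"dr": [0,0,0],"grip": 0},
    {"xyz": [0,0,15],"dr": [0,0,0],"grip": 0},
    {"xyz": [0,0,12],"dr": [0,0,0],"grip": 0},
    {"xyz": [0,0,6],"dr": [0,0,0],"grip": 0},
    {"xyz": [0,0,3],"dr": [0,0,0],"grip": 0},
    {"xyz": [0,0,0],"dr": [0,0,0],"grip": 0}
  ]
}}

```text
t: 13.85
tcp_pos: [0.4698, -0.381, 0.17]
ee_rot: [[0.063, 0.998, -0.0], [0.998, -0.063, 0.0], [0.0, -0.0, -1.0]]
wrist_force: [0.6, -0.2, -3.8]
width: 0.0291
```

```bash
python3 - <<'E'
from h import *
mv([.4693,-.381,.144],-3.5)
s=sense();p=np.array(s['tcp_pos']);x=np.array(s['ee_rot'])[:,0]
S=read_camera('side');cv2.imwrite('pics/side5.png',S)
st=p-.067*x+[0,0,.072-.0821]
print("stripe pred",proj('side',st), "ends",[proj('side',st+e*np.array(s['ee_rot'])[:,1]) for e in(-.09,.09)])
cv2.imwrite('pics/c5.png',cv2.resize(S[190:390,280:480],None,fx=3,fy=3))
E
```

```text
t 13.85 tcp [ 469.8 -381.   170. ] yaw_y -3.61 tilt 0.02 shift tool [-0.  -0.5 26. ] width 29.1 F [ 0.6 -0.2 -3.8]
turn world z 0.11 => tool z rad -0.002
stripe pred [381.39009449 317.63962145] ends [array([333.10703965, 327.40729096]), array([427.93050681, 308.22448879])]
```

View pics/c5.png

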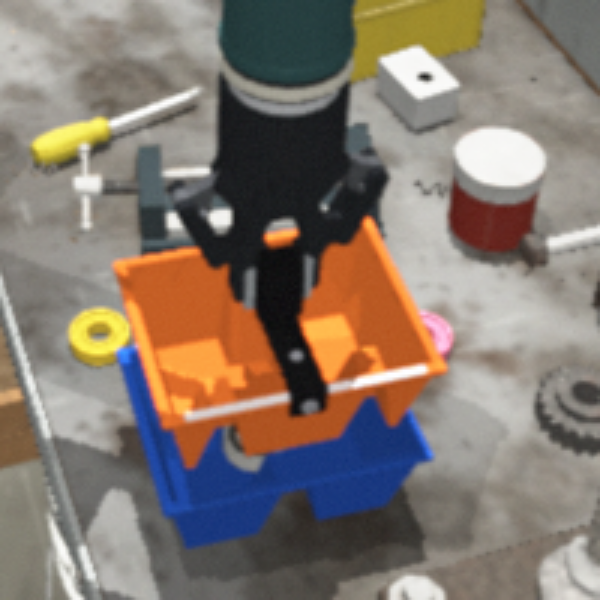

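The stripe centre is at about (382,321), 3 px below the prediction, so the bin may be tilted or lower by a few mm. Sideways it agrees. I'll lower it gently and watch the force.

{"fn": "move_arm", "kwargs": {
  "plan": [
    {"xyz": [0,0,4],"dr": [0,0,0],"grip": 0},
    {"xyz": [0,0,4],"dr": [0,0,0],"grip": 0},
    {"xyz": [0,0,3],"dr": [0,0,0],"grip": 0},
    {"xyz": [0,0,3],"dr": [0,0,0],"grip": 0},
    {"xyz": [0,0,2],"dr": [0,0,0],"grip": 0},
    {"xyz": [0,0,2],"dr": [0,0,0],"grip": 0},
    {"xyz": [0,0,1],"dr": [0,0,0],"grip": 0},
    {"xyz": [0,0,0],"dr": [0,0,0],"grip": 0}
  ]
}}

```text
t: 14.7
tcp_pos: [0.4698, -0.3809, 0.1511]
ee_rot: [[0.063, 0.998, -0.0], [0.998, -0.063, 0.0], [0.0, -0.0, -1.0]]
wrist_force: [-0.4, -0.8, -3.8]
width: 0.0292
```

{"fn": "move_arm", "kwargs": {
  "plan": [
    {"xyz": [0,0,1],"dr": [0,0,0],"grip": 0},
    {"xyz": [0,0,1],"dr": [0,0,0],"grip": 0},
    {"xyz": [0,0,1],"dr": [0,0,0],"grip": 0},
    {"xyz": [0,0,0],"dr": [0,0,0],"grip": 0}
  ]
}}

```text
t: 15.1
tcp_pos: [0.4697, -0.3809, 0.1481]
ee_rot: [[0.063, 0.998, -0.0], [0.998, -0.063, 0.0], [0.0, -0.0, -1.0]]
wrist_force: [-0.4, -0.1, -4.4]
width: 0.029
```

{"fn": "move_arm", "kwargs": {
  "plan": [
    {"xyz": [0,0,1],"dr": [0,0,0],"grip": 0},
    {"xyz": [0,0,1],"dr": [0,0,0],"grip": 0},
    {"xyz": [0,0,0],"dr": [0,0,0],"grip": 0}
  ]
}}

```text
t: 15.4
tcp_pos: [0.4699, -0.381, 0.1462]
ee_rot: [[0.063, 0.998, 0.0], [0.998, -0.063, 0.0], [0.0, 0.0, -1.0]]
wrist_force: [0.3, -0.8, -4.5]
width: 0.0292
```

{"fn": "move_arm", "kwargs": {
  "plan": [
    {"xyz": [0,0,1],"dr": [0,0,0],"grip": 0},
    {"xyz": [0,0,1],"dr": [0,0,0],"grip": 0},
    {"xyz": [0,0,0],"dr": [0,0,0],"grip": 0}
  ]
}}

```text
t: 15.7
tcp_pos: [0.47, -0.381, 0.1461]
ee_rot: [[0.063, 0.998, 0.0], [0.998, -0.063, -0.0], [-0.0, 0.0, -1.0]]
wrist_force: [-3.4, 3.7, 6.3]
width: 0.0293
```

Contact came at TCP z 0.146, where about 0.144 was expected. I'll look before releasing.

```bash
python3 - <<'E'
from h import *
mv([.4693,-.381,.144],-3.5)
S=read_camera('side');cv2.imwrite('pics/side6.png',S)
for z in (.134,):
  for y in(-.451,): print(proj('side',[.4693-.0043,y,z]))
cv2.imwrite('pics/c6.png',cv2.resize(S[220:390,290:450],None,fx=3.5,fy=3.5))
E
```

```text
t 15.7 tcp [ 470.  -381.   146.1] yaw_y -3.61 tilt 0.02 shift tool [-0.  -0.7  2.1] width 29.3 F [-3.4  3.7  6.3]
turn world z 0.11 => tool z rad -0.0019
[381.04695465 328.31949296]
```

View pics/c6.png

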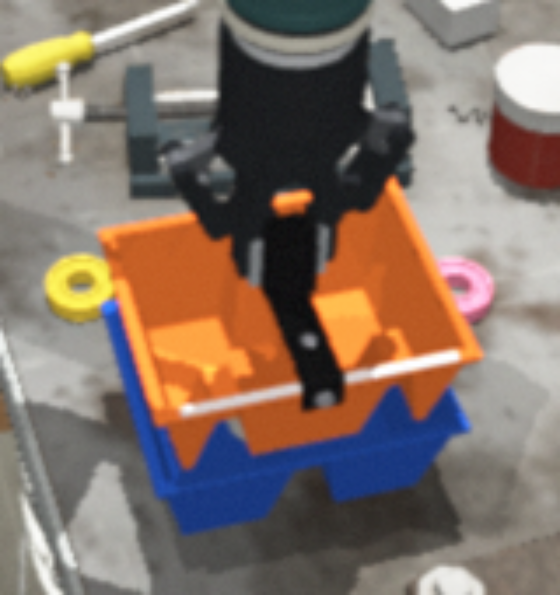

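Orange sits over blue, with rim centres aligned within about 2 px and the stripe at row 329 against 328 predicted. I'll release.

{"fn": "move_arm", "kwargs": {
  "plan": [
    {"xyz": [0,0,0],"dr": [0,0,0],"grip": 0.45},
    {"xyz": [0,0,0],"dr": [0,0,0],"grip": 0.6},
    {"xyz": [0,0,0],"dr": [0,0,0],"grip": 0.8},
    {"xyz": [0,0,0],"dr": [0,0,0],"grip": 1},
    {"xyz": [0,0,0],"dr": [0,0,0],"grip": 1},
    {"xyz": [0,0,0],"dr": [0,0,0],"grip": 1},
    {"xyz": [0,0,0],"dr": [0,0,0],"grip": 1}
  ]
}}

```text
t: 16.45
tcp_pos: [0.4698, -0.381, 0.1442]
ee_rot: [[0.063, 0.998, -0.0], [0.998, -0.063, 0.0], [0.0, -0.0, -1.0]]
wrist_force: [-0.3, 0.0, -0.6]
width: 0.0852
```

{"fn": "move_arm", "kwargs": {
  "plan": [
    {"xyz": [0,0,-8],"dr": [0,0,0],"grip": 1},
    {"xyz": [0,0,-15],"dr": [0,0,0],"grip": 1},
    {"xyz": [0,0,-25],"dr": [0,0,0],"grip": 1},
    {"xyz": [0,0,-30],"dr": [0,0,0],"grip": 1},
    {"xyz": [0,0,-30],"dr": [0,0,0],"grip": 1},
    {"xyz": [20,0,-20],"dr": [0,0,0],"grip": 1},
    {"xyz": [40,0,0],"dr": [0,0,0],"grip": 1},
    {"xyz": [40,0,0],"dr": [0,0,0],"grip": 1},
    {"xyz": [40,0,0],"dr": [0,0,0],"grip": 1},
    {"xyz": [40,0,0],"dr": [0,0,0],"grip": 1}
  ]
}}

```text
t: 17.45
tcp_pos: [0.4814, -0.2001, 0.2742]
ee_rot: [[0.064, 0.998, 0.002], [0.998, -0.064, -0.001], [-0.001, 0.002, -1.0]]
wrist_force: [0.4, 0.1, 0.2]
width: 0.0856
```

{"fn": "move_arm", "kwargs": {
  "plan": [
    {"xyz": [40,0,0],"dr": [0,0,0],"grip": 1},
    {"xyz": [40,0,0],"dr": [0,0,0],"grip": 1},
    {"xyz": [30,0,0],"dr": [0,0,0],"grip": 1},
    {"xyz": [0,0,0],"dr": [0,0,0],"grip": 1}
  ]
}}

```text
t: 17.85
tcp_pos: [0.4885, -0.0884, 0.2742]
ee_rot: [[0.059, 0.998, 0.003], [0.998, -0.059, 0.001], [0.001, 0.002, -1.0]]
wrist_force: [0.2, -0.0, 0.1]
width: 0.0854
```

```bash
python3 - <<'E'
from h import *
T=read_camera('top');S=read_camera('side');cv2.imwrite('pics/side7.png',S);cv2.imwrite('pics/top7.png',T)
h,s,v=cv2.split(cv2.cvtColor(T,cv2.COLOR_BGR2HSV))
c=((h<18)&(s>120)&(v>60)).astype(np.uint8); c[:,:405]=0;c[:170]=0;c[265:]=0;c[:,490:]=0
c=cv2.morphologyEx(c,cv2.MORPH_OPEN,np.ones((2,2)));print("orange",rectall('top',c,.134))
o=np.array([.4693,-.381]);y=np.array([.061,.998]);x=np.array([.998,-.061])
for nm,z in(("orange",.134),("blue",.072)):
    print(nm,[np.round(proj('side',[*(o+a*.09*x+b*.07*y),z]),1) for a,b in((-1,-1),(1,-1),(1,1),(-1,1))])
print("knob top",proj('side',[*o,.179]))
a=cv2.resize(S[220:390,290:450],None,fx=3,fy=3); b=cv2.resize(T[175:260,410:485],(450,510))
cv2.imwrite('pics/c7.png',np.hstack([a,b]))
E
```

```text
orange ((467.511474609375, -384.0453796386719), (139.56849670410156, 182.13490295410156), 86.39546966552734)
orange [array([333.5, 338.2]), array([426.9, 318.7]), array([401. , 267.6]), array([316.8, 283.3])]
blue [array([333.8, 359.2]), array([423.6, 339.8]), array([399. , 288.4]), array([317.7, 304.1])]
knob top [370.52785531 284.08014414]
```

View pics/c7.png

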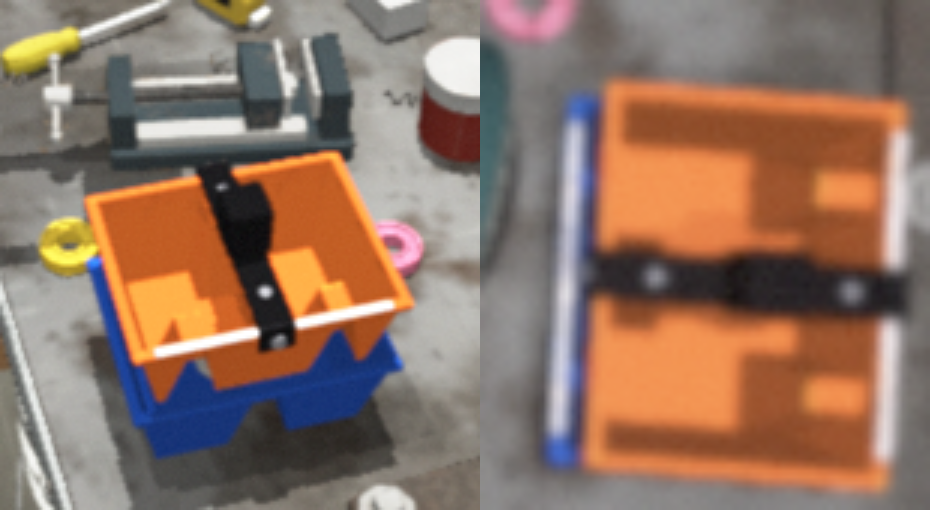

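Orange's four rim corners are at (336,341), (427,321), (405,272) and (319,287), all 2–4 px off the prediction for a bin on the ledges. Blue's corner is off by the same amount, so orange is level, at the right height and centred relative to blue. The stripe is on the −y side, and the bearing shows through the gap.

```bash
python3 -c "
from cell import *
print(sense()['t'],hand_in())"
```

```text
the job is handed in; nothing more can be done
17.95 None
```

I gripped the orange bin by its knob, lifted it, turned it about 172° and set it on the blue bin's ledges. I then released it, moved the arm clear and handed in at 17.95 s. `hand_in()` gave no verdict.

**Last checks, after release:**
- **Position:** the top view put the orange bin at (467.5, −384.0) mm, about 3.5 mm from the blue bin's starting position. Its yaw matched the blue bin's starting yaw to within half a degree.
- **Height and level:** the side view showed the rim at the height expected for resting on the ledges. By eye it is level to about 1°.
- **Stripe and bearing:** the orange stripe is over the blue bin's plain side. The last picture seems to show the bearing through the gap, still in the blue bin.

**What did not match exactly:**
- All four orange rim corners read 2–4 px off the prediction in the side view, and so did the blue corner I checked. I put this down to calibration, though the blue bin may have shifted a few mm, which is well inside the 40 mm allowed.
- Before contact the striped rim looked about 3 px low, so the bin may have hung slightly tilted.
- The bin touched down about 2 mm higher than expected.

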